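Load a die into the spring-catch holder with tongs

ROBOT

A 6-joint arm with a two-finger parallel gripper is mounted at the origin on the work surface. World frame = base frame: x ahead of the robot, y to its left, z up, the work surface at z = 0. Lengths are in m, angles in rad, forces in N, time in s.
With the tool pointing down it reaches from about 0.3 to 0.775 m from the base axis. Payload 14.6 kg.
Tool frame: the origin (TCP) lies at the very end of the fingers, on their centre line; the grasp point (between the pads) lies 19 mm behind it; z points along the fingers, y is the line along which they close (so a half turn about z gives the same grasp; the last joint's range is limited). The gripper opens to 94 mm and grips with 3 to 60 N. Pads are 16 mm wide; open, the fingers measure 119 mm over their backs; the gripper's body (75 mm by 177 mm) begins 78 mm behind the grasp point.
Start: joints at [-1.205, 0.3, 1.521, -0, 1.321, -0.067], TCP at [0.231, -0.499, 0.177] pointing down, gripper open.
Joint ranges: [-3.03, 3.03], [-0.79, 2.21], [0.23, 2.52], [-1.04, 4.18], [0, 3.07], [-2.55, 2.55]. Speed limits (rad/s): [2.22, 2.22, 2.57, 3.14, 3.14, 3.14].

INTERFACE

Orientations are given as [roll, pitch, yaw] about the fixed x, y, z axes, in that order (R = Rz(yaw) Ry(pitch) Rx(roll)).
In Python, from station import ctrl, cams gives the robot as it stands. The module is installed in compiled form; this text tells all that it offers.
- The arm moves only by the tool arm_command, never from a script. Its argument "plan" is a list that holds one entry, the list of rows, each a list of 7 numbers: the shift along the tool's x, y, z in parts of the range, where 1.0 means 75 cm, then the turn, a rotation vector about the tool's x, y, z in parts of the range, where 1.0 means pi rad, then the closure, from -1 (fully open) to 1 (shut). A call has 1 to 12 rows; each row is the pose to reach, as a shift and turn from the pose commanded when the call began, along the tool's axes at that moment; what a row does not reach only later rows make up. A row lasts 1/10 s, in which the tool goes at most 50 mm and 8.59 degrees, less where a joint would pass 70% of its speed; a pose out of reach is approached as far as the arm can. Shift and turn numbers lie between -1 and 1, and a call with a number outside is refused. A call with a gripper value outside its range is refused whole. The fingers move at their own pace and stop on an object; "squeeze" is the grip in N (left out, the last holds). Time passes only in rows, so rows that repeat a pose let the fingers close. It gives the time, the measured TCP pose, the force, the opening and the grip force at its end, in the units of the state.
- ctrl.get_obs(): the state, without advancing time (a new reading comes with each control period).
- cams.camera(name): name is "side" or "top"; returns (picture, depth): 420x560x3 uint8, blue, green, red; 420x560 float32, m along the optical axis (not along the pixel's ray), 0 where there is no reading.
- cams.camera_info(name): a dict with "fx", "fy", "cx", "cy" (pixels), "world_to_cam" (4x4, takes a point from world to camera coordinates). Camera axes: x right, y down, z forward; pixel columns grow to the right and rows downward; lengths in m; the calibration is good to about 2 mm. A picture is of the moment at which its call begins. camera_info takes no time and is no camera call.
- ctrl.hand_in(): hands the job in; it is judged then, once.
The state is a dict: "time_s": time; "qpos": joint angles; "joint_vel": joint speeds; "tau": joint torques, N m; "ee_pos": TCP position; "eef_rot": TCP orientation; "force": force on the tool from outside, world axes, zero at the start; "moment": the same for the moment, N m; "grip_width": finger opening in m; "grip_force": force on a finger pad.
Only numpy, scipy, OpenCV 4.12 (cv2) and the standard library are available. Lean on these libraries where they do the work, as an engineer would, in place of code of your own. Each camera call takes 0.05 s, during which the arm holds its last target. There are 200 camera calls.

TASK

With the sprung tongs, take the die with the flat round head out of the wooden rack and press it into the steel holder, fully home, so that both catches snap into its groove, and bed it there with a gentle push of about 12 N for half a second; do not touch the die with the robot's fingers. Then let go of the die and hang the tongs back upright in their wooden rest. Leave the other dies and everything else on the bench alone.

Things in the scene. Friction and masses are not known exactly. Their poses are not given: they have to be found in the camera images.
- tongs: Steel sprung tongs, 148 mm tall, 130 g, jaws down. Origin: midway between the jaws, level with their lower edge; z up, y the line along which the two flat blades close (half a turn is the same). The blades stay parallel and spring open by themselves. A dark head (x 18, y 24 mm) guides them from z = 125 to 148 mm; its cross bar is 80 mm long in x, ends 26 mm wide, underside at z = 125 mm.
- tongs_grip (a point): Point between the blades 101 mm above the tongs' origin: hold here from above, one finger outside each blade (14 mm wide, flat outside from z = 79 to 122 mm), fingers closing along y. Below, from z = 75 to 79 mm, a flange 12 mm deep, 20 mm wide sticks out of each blade: the fingertips may rest on it, and it carries a downward push.
- tongs_left (a joint): Inward travel of each blade, m (both alike): 0 open, 0.005 gripping the die, 0.007 shut. Width over the blades above the flange: 42 mm open, 32 mm on the die, 28 mm shut. Springs: 1.5 N per mm of travel, from nothing when open to 7.5 N at the die. Held at 37 to 39 mm the tongs stay in the grip with jaws open; a 20 to 30 N squeeze holds the die firmly.
- tongs_ledge (a point): Underside of the ledge above the jaws, 7 mm above the tongs' origin: it meets the top of the die's head when the tongs are lowered over it and carries the push on it. The V-shaped jaws below centre a round head; open, they pass over it with 3.5 mm to spare all round (2 mm when held at 38 mm) and measure 42 mm outside in y, 24 mm in x.
- rest: Fixed wooden fork rest of the tongs: base 100 x 70 x 8 mm and two posts 135 mm high, 14 mm thick (x), 40 mm wide (y), 46 mm apart inside, in a row along its x. The tongs hang between them, the underside of their cross bar on the two flat post tops, x along x (either way round); the tongs' origin is then 10 mm above the rest's. Origin: centre of its underside.
- die: The wanted die: polished steel, 50 g, 35 mm tall, upright in one of the rack's holes, head on the rack's top. Origin: centre of its foot, z up its axis. From the foot: cone to z = 6 mm (7 to 14 mm across), shank 14 mm across to 9.5 mm, groove 8 mm across to 17 mm, shank 14 mm to 26 mm, flat round head 20 mm across to 35 mm.
- rack: Fixed dark wooden rack 50 x 180 x 30 mm with three through holes 16 mm wide in a row along its y, 55 mm apart; the three dies stand in them in any order, their feet 4 mm above the bench. Origin: centre of its underside.
- mouth (a point): Centre of the bore's mouth, on top of the holder; z up. The bore is 16.5 mm wide with a 2 mm bevel. In it two sprung balls stick in from the sides, and 13 mm below them is a hard floor. The floor's depth differs with the setup, 14 to 22 mm below the mouth, and is not measured: feel for it. Home, the underside of the die's head stands 4 to 12 mm above the block.
- holder: The die holder: dark steel block 64 x 64 x 45 mm on a base 100 x 80 x 6 mm, fixed. Origin: centre of its underside. On the way in the balls resist, with up to about 8 N, then snap into the groove just as the foot meets the floor, where the force rises steeply. 10 to 15 N is a good press; more than 35 N on the holder is too much.
- catch_left (a joint): Sprung ball at +y in the holder's bore, m: 0 = sprung fully in (also when it lies in the groove of a seated die), 0.0025 = pushed back by the shank.
- catch_right (a joint): The same for the ball at -y.
- spare_square: Spare die in the rack, same shank, but a square head 18 x 18 x 14 mm. Not wanted. Origin: centre of its foot.
- spare_point: Spare die in the rack, same shank, but a tall pointed cone head 24 mm high. Not wanted. Origin: centre of its foot.
- jar: Amber glass jar with a steel cap, 52 mm across, 70 mm high. Bystander. Origin: centre of its underside.
- dish: White ceramic dish, 80 mm across, 22 mm high. Bystander. Origin: centre of its underside.
- ring_gauge: Upright brass cylinder, 24 mm across, 50 mm high. Bystander. Origin: centre of its underside.
- brush: Small hand brush, 140 mm long, lying on the bench. Bystander. Origin: under its middle.
- screwdriver: Screwdriver, 170 mm long, lying on the bench. Bystander. Origin: under its middle.
There are look-alikes about, which are no part of the job. Leave any green look-alike of the tongs alone.

How it is judged:
On the way, in this order (a step that is already met when the one before it is completed fails the run):
1. the die is gripped in the tongs and lifted clear of the rack (contact force between tongs and die above 1 N and height (world z) of die above 0.034 m and distance between tongs and die below 0.04 m), for 0.2 s.
2. the tongs bed the die: home, both catches in its groove, pressed on the holder with more than 7 N (value of joint each of catch_left, catch_right below 0.0009 m and horizontal distance between die and mouth below 0.003 m and z of die in the frame of mouth below -0.0125 m and angle between die's own z axis and vertical below 0.12 rad and contact force between die and holder above 7 N and contact force between tongs and die above 1 N), for 0.3 s.
At the end, for the whole second after the job is handed in: Die upright in the bore (within 3 mm of its axis, 0.12 rad), foot at least 12.5 mm below the mouth, both catches in its groove (under 0.9 mm). Tongs released, hanging on the rest (within 10 mm of its centre, origin 7 to 13 mm above its underside, tilt under 0.12 rad). All still (value of joint each of catch_left, catch_right below 0.0009 m and horizontal distance between die and mouth below 0.003 m and z of die in the frame of mouth below -0.0125 m and angle between each of die, tongs's own z axis and vertical below 0.12 rad and horizontal distance between tongs and rest below 0.01 m and z of tongs in the frame of rest between 0.007 and 0.013 m and linear speed of each of tongs, die below 0.02 m/s); the robot touches nothing.
It fails at once if the die is pressed against the holder with more than 35 N (contact force between die and holder above 35 N).
It fails at once if the tongs press on the holder with more than 35 N (contact force between tongs and holder above 35 N).
It fails at once if the robot's fingers touch the die (contact force between the fingers and die above 0.5 N).
It fails at once if another die is disturbed (20 mm) (distance of any of spare_square, spare_point from where it was at the start of the episode above 0.02 m).
It fails at once if a bystander is displaced (30 mm) (distance of any of jar, dish, ring_gauge, brush, screwdriver from where it was at the start of the episode above 0.03 m).
It also fails if it takes over 66 s, if anything falls off the work surface, if the arm or the gripper's body presses on something with over 40 N, if the wrist force passes 120 N, or if a joint passes its speed limit or range.

## Working session

There is one attempt and no reset: what is moved stays moved. The work goes in short steps, Python scripts to look and compute and a tool call to move; the robot and the scene stay as the last step left them, time stands still between calls to the robot, and variables do not carry over. Pictures are saved under pics/ and viewed, at most 13 in all, crops included, and the job is handed in when it is done.

Besides the shell and the picture viewer there is one more tool, called after ">>>" as name([rows], argument=value, ...), one row to a line, values as JSON. arm_command: Moves the arm, as the interface text tells. Its arguments: {"type":"object","properties":{"plan":{"type":"array"},"squeeze":{"type":"number"}},"required":["plan"]}

```bash
mkdir -p pics
cat > h.py <<'E'
import numpy as np, cv2
from station import ctrl, cams
def grab(n):
    p,d=cams.camera(n); np.savez(f'{n}.npz',p=p,d=d); return p,d
def world(n,u,v,d):
    i=cams.camera_info(n); T=np.linalg.inv(i['world_to_cam'])
    u,v,d=map(np.asarray,(u,v,d))
    c=np.stack([(u-i['cx'])/i['fx']*d,(v-i['cy'])/i['fy']*d,d,np.ones_like(d)],-1)
    return (c@T.T)[...,:3]
def cloud(n):
    z=np.load(f'{n}.npz'); d=z['d']; v,u=np.mgrid[:d.shape[0],:d.shape[1]]
    return z['p'],world(n,u,v,d.astype(float)),d
E
python3 - <<'E'
from h import *
for n in('top','side'):
    p,d=grab(n); cv2.imwrite(f'pics/{n}0.png',cv2.resize(p,(784,588)))
    T=np.linalg.inv(cams.camera_info(n)['world_to_cam']); print(n,T.round(3))
print(ctrl.get_obs())
E
```

```text
top [[-0.013 -0.992  0.125  0.419]
 [-1.     0.011 -0.014  0.031]
 [ 0.012 -0.125 -0.992  1.184]
 [ 0.     0.     0.     1.   ]]
side [[-0.907 -0.277  0.316  0.277]
 [-0.42   0.623 -0.66   0.598]
 [-0.014 -0.732 -0.682  0.685]
 [ 0.     0.     0.     1.   ]]
{'time_s': 0.1, 'qpos': array([-1.20461849e+00,  3.00408588e-01,  1.52151930e+00,  8.27578570e-06,
        1.32072720e+00, -6.66221987e-02]), 'joint_vel': array([ 0.00151423, -0.00159016, -0.00138114,  0.00064843,  0.0002512 ,
        0.00027285]), 'tau': array([ 2.73278038e-04, -5.32642758e+01, -3.53283691e+01,  7.08981394e-02,
        2.34978728e-02, -4.38114910e-05]), 'ee_pos': array([ 0.23056821, -0.49903675,  0.17664678]), 'eef_rot': array([-3.14053311e+00, -7.87275662e-05,  4.32797945e-01]), 'force': array([ 0.46785757, -0.63441835,  0.15573336]), 'moment': array([0.03532069, 0.00433895, 0.00306903]), 'grip_force': 0.0, 'grip_width': 0.09432322619696878}
```

View pics/top0.png

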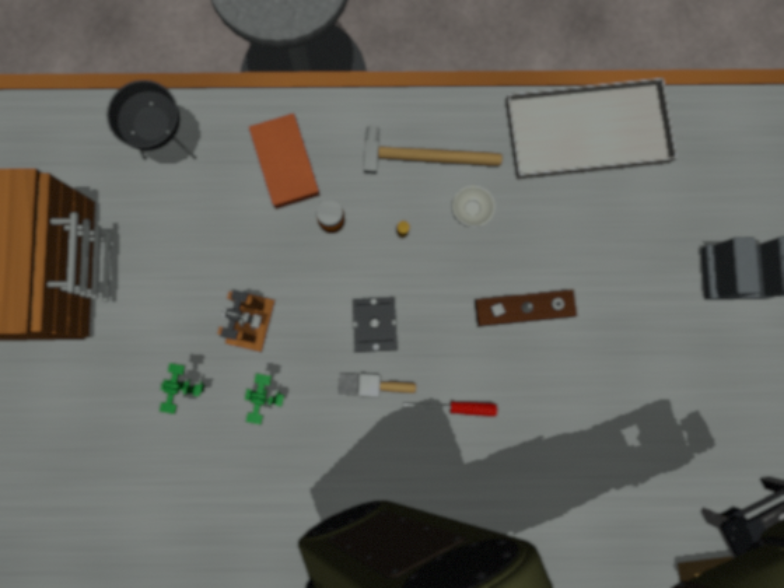

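View pics/side0.png

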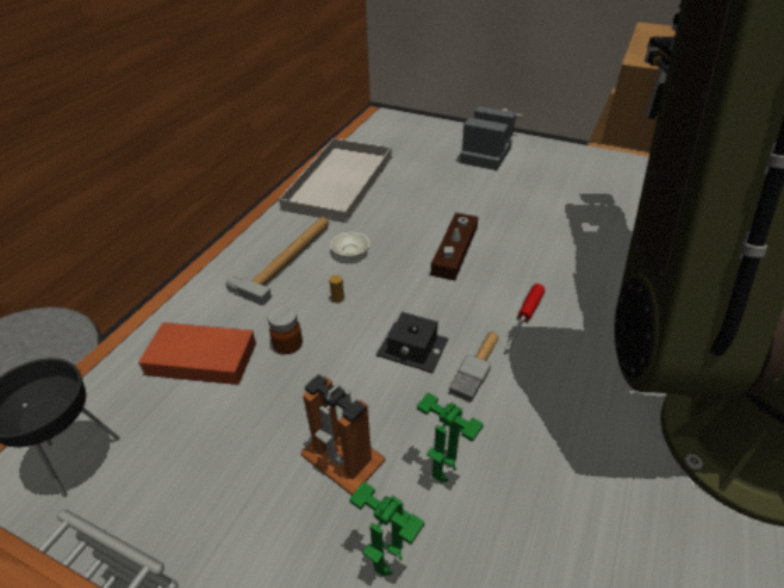

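The top view shows the rest with the tongs at (245,318), holder (375,323), and the rack at about (527,307). The dies, left to right, look like square (498,310), point (527,307) and flat round (558,304). The side view agrees. Next I fit poses from depth and enlarge.

Run:
```python
from h import *
p,W,d=cloud('top')
print(cams.camera_info('top')['fx'])
def rect(m,lab):
    m=m.astype(np.uint8); n,l,s,c=cv2.connectedComponentsWithStats(m)
    for k in range(1,n):
        if s[k,4]<8: continue
        P=W[l==k]; r=cv2.minAreaRect((P[:,:2]*1000).astype(np.float32))
        print(lab,s[k,:5],'mean',P.mean(0).round(4),'zmed',np.median(P[:,2]).round(4),'rect',np.round(r[0],1),np.round(r[1],1),round(r[2],1))
z=W[...,2]
def roi(u0,u1,v0,v1):
    m=np.zeros(z.shape,bool); m[int(v0/1.4):int(v1/1.4),int(u0/1.4):int(u1/1.4)]=1; return m
R=roi(465,590,280,335); rect(R&(z>.02)&(z<.034),'racktop'); rect(R&(z>.036),'heads')
H=roi(340,410,285,365); rect(H&(z>.035),'holdertop'); rect(H&(z>.003),'holderall')
T=roi(205,285,275,360); 
for a,b in((.003,.02),(.12,.138),(.14,.165),(.05,.11)): rect(T&(z>a)&(z<b),f'rest{a}')
out=[]
for (u,v) in((245,318),(375,323),(527,307)):
    u0,v0=int(u/1.4)-38,int(v/1.4)-38
    out.append(cv2.resize(p[v0:v0+76,u0:u0+76],(266,266),interpolation=cv2.INTER_CUBIC)); print('crop org',u0,v0,'x3.5')
q,Ws,ds=cloud('side'); o2=[]
for (u,v) in((340,425),(413,335),(455,245)):
    u0,v0=int(u/1.4)-38,int(v/1.4)-38
    o2.append(cv2.resize(q[v0:v0+76,u0:u0+76],(266,266),interpolation=cv2.INTER_CUBIC)); print('side org',u0,v0)
cv2.imwrite('pics/c1.png',np.vstack([np.hstack(out),np.hstack(o2)]))
```

```text
457.8433224001365
racktop [ 339  206   73   27 1173] mean [ 0.5358 -0.2408  0.0301] zmed 0.0304 rect [ 536.5 -242.3] [ 50.5 181.1] 5.0
heads [394 212   8   9  50] mean [ 0.5386 -0.2896  0.0627] zmed 0.0399 rect [ 477.6 -138.9] [ 18.  359.6] 21.9
heads [350 217  10   9  56] mean [ 0.5313 -0.1865  0.0442] zmed 0.0441 rect [ 531.5 -186.6] [17.9 18.5] 24.0
heads [371 216   9   7  44] mean [ 0.5303 -0.227   0.0968] zmed 0.0448 rect [ 482.8 -107.1] [ 17.7 304.5] 21.5
holdertop [252 217  30  27 650] mean [0.5104 0.0341 0.0487] zmed 0.0454 rect [480.9  34.7] [ 73.  124.3] 90.0
holderall [ 247  208   37   46 1207] mean [0.5094 0.0349 0.031 ] zmed 0.0419 rect [496.7  35.5] [156.1  89.7] 3.4
rest0.003 [160 209  37  43 575] mean [0.5116 0.2533 0.0086] zmed 0.0084 rect [518.4 259.1] [ 69.9 105.9] 71.9
rest0.12 [162 208   5   7  17] mean [0.5497 0.2717 0.1337] zmed 0.1346 rect [549.6 271.3] [15.6  7.5] 17.1
rest0.12 [171 211  10   7  32] mean [0.5428 0.2408 0.132 ] zmed 0.1332 rect [544.8 243.6] [16.  13.8] 75.7
rest0.12 [158 220   4   6  15] mean [0.5235 0.2801 0.1349] zmed 0.135 rect [523.5 280.
[... 291 characters left out ...]
] zmed 0.1341 rect [485.8 254.8] [ 8.2 13.6] 70.5
rest0.14 [157 207  20  36 296] mean [0.5183 0.262  0.1452] zmed 0.1441 rect [518.8 262.4] [26.5 79.7] 76.6
rest0.05 [171 213  15   8  44] mean [0.5417 0.2421 0.0793] zmed 0.0796 rect [540.8 251. ] [12.3 34.3] 9.1
rest0.05 [178 225   8   9  53] mean [0.5126 0.2378 0.0912] zmed 0.0901 rect [512.3 237.3] [14.7 19.2] 62.6
rest0.05 [157 226   5   3   9] mean [0.5178 0.2915 0.0901] zmed 0.0902 rect [517.9 291.1] [11.7  3.5] 75.1
rest0.05 [174 238   6   6  29] mean [0.4847 0.2513 0.0811] zmed 0.0802 rect [484.7 251.4] [ 1.7 13.3] 77.5
crop org 137 189 x3.5
crop org 229 192 x3.5
crop org 338 181 x3.5
side org 204 265
side org 257 201
side org 287 137
```

View pics/c1.png

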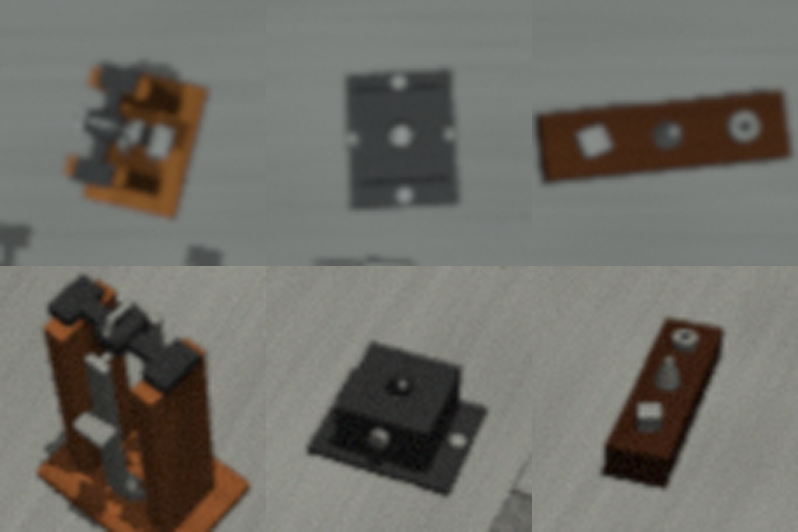

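The crop confirms the round flat head (bright ring, dark centre) at crop (744,126), bore at (401,135), square at (594,140), point at (667,134). The wanted die is the one nearest the −y end of the rack. Now I refine the fits.

```bash
cat > fit.py <<'E'
from h import *
def onplane(n,u,v,z):
    a=world(n,u,v,1.0);b=world(n,u,v,2.0); t=(z-a[2])/(b[2]-a[2]); return (a+(b-a)*t).round(4)
def mdepth(n,k=6):
    L=[cams.camera(n) for _ in range(k)]; return np.mean([l[0] for l in L],0), np.median([l[1] for l in L],0)
E
python3 - <<'E'
from fit import *
p,d=mdepth('top'); np.savez('top.npz',p=p.astype(np.uint8),d=d); _,W,_=cloud('top'); z=W[...,2]
def roi(x0,x1,y0,y1): return (W[...,0]>x0)&(W[...,0]<x1)&(W[...,1]>y0)&(W[...,1]<y1)
def rect(m,lab):
    n,l,s,c=cv2.connectedComponentsWithStats(m.astype(np.uint8)); k=1+np.argmax(s[1:,4]); P=W[l==k]
    r=cv2.minAreaRect((P[:,:2]*1000).astype(np.float32)); print(lab,len(P),'mean',P.mean(0).round(4),np.round(r[0],1),np.round(r[1],1),round(r[2],1), 'zmed',np.median(P[:,2]).round(4))
rect(roi(.47,.6,-.36,-.13)&(z>.027)&(z<.034),'rack')
rect(roi(.51,.57,-.32,-.27)&(z>.0365)&(z<.042),'round head')
rect(roi(.45,.57,-.03,.1)&(z>.041)&(z<.048),'holder top')
rect(roi(.44,.58,-.03,.1)&(z>.0035)&(z<.048),'holder all')
rect(roi(.45,.59,.19,.33)&(z>.005)&(z<.011),'rest base')
rect(roi(.45,.59,.19,.33)&(z>.14)&(z<.165),'bar')
m=roi(.45,.59,.19,.33)&(z>.14)&(z<.149);P=W[m]; print('bar low z',np.median(P[:,2]),P[:,2].max())
print('die',onplane('top',338+(744-532)/3.5-.35,181+126/3.5-.35,.039),'bore',onplane('top',229+(401-266)/3.5-.35,192+135/3.5-.35,.045))
c=lambda x,y,z:onplane('top',137+x/3.5-.35,189+y/3.5-.35,z)
print('base edge',c(207,86,.008),c(177,216,.008))
S=lambda x,y,z:onplane('side',257+(x-266)/3.5-.35,201+(y-266)/3.5-.35,z); print('side bore',S(401,385,.045))
S=lambda x,y,z:onplane('side',287+(x-532)/3.5-.35,137+(y-266)/3.5-.35,z); print('side die',S(685,338,.039))
E
```

```text
rack 1236 mean [ 0.5363 -0.242   0.0305] [ 536.6 -242.1] [ 50.  180.4] 5.0 zmed 0.0305
round head 50 mean [ 0.5413 -0.2961  0.0395] [ 541.2 -296.1] [18.1 18.8] 40.9 zmed 0.0397
holder top 630 mean [0.5108 0.0341 0.0454] [510.9  34.2] [64.  63.9] 2.2 zmed 0.0455
holder all 1194 mean [0.5089 0.0342 0.0282] [510.9  34.2] [99.8 79.9] 2.2 zmed 0.0436
rest base 544 mean [0.5109 0.2541 0.0082] [518.6 262.8] [ 69.6 100.1] 75.4 zmed 0.0082
bar 309 mean [0.5184 0.2621 0.1451] [518.8 262.3] [25.5 79.8] 76.2 zmed 0.1437
bar low z 0.14338436617720407 0.14893789637530785
die [ 0.5411 -0.2981  0.039 ] bore [0.5102 0.0328 0.045 ]
base edge [0.5593 0.2167 0.008 ] [0.464  0.2378 0.008 ]
side bore [0.5085 0.0326 0.045 ]
side die [ 0.5389 -0.2947  0.039 ]
```

The manual's scale: shifts go in shares of 75 cm and turns go in shares of pi rad. Converting my numbers, 581 mm / 750 = 0.7747, -570 mm / 750 = -0.76, 0.677 rad / 3.1416 = 0.2155.

>>> arm_command([
  [[0.7747, -0.76, -0.1107, 0, 0, 0.2155, -1], [0.7747, -0.76, -0.1107, 0, 0, 0.2155, -1], [0.7747, -0.76, -0.1107, 0, 0, 0.2155, -1], [0.7747, -0.76, -0.1107, 0, 0, 0.2155, -1], [0.7747, -0.76, -0.1107, 0, 0, 0.2155, -1], [0.7747, -0.76, -0.1107, 0, 0, 0.2155, -1], [0.7747, -0.76, -0.1107, 0, 0, 0.2155, -1], [0.7747, -0.76, -0.1107, 0, 0, 0.2155, -1], [0.7747, -0.76, -0.1107, 0, 0, 0.2155, -1], [0.7747, -0.76, -0.1107, 0, 0, 0.2155, -1], [0.7747, -0.76, -0.1107, 0, 0, 0.2155, -1], [0.7747, -0.76, -0.1107, 0, 0, 0.2155, -1]],
], squeeze=10)

```text
time_s: 1.6
ee_pos: [0.4397, 0.0534, 0.2377]
eef_rot: [-3.141, -0.001, -0.244]
force: [0.6, -0.7, -0.5]
grip_width: 0.0938
grip_force: 0.0
```

```bash
cat > go.py <<'E'
import sys
from h import *
from scipy.spatial.transform import Rotation as R
def go(x,y,z,yaw=-0.244):
    o=ctrl.get_obs(); r=R.from_euler('xyz',o['eef_rot']); t=R.from_euler('xyz',[np.pi,0,yaw])
    print('t',round(o['time_s'],2),'pos',(o['ee_pos']*1000).round(1),'rot',o['eef_rot'].round(4),'F',o['force'].round(2),'w',round(o['grip_width']*1000,2),'gf',round(o['grip_force'],1))
    print('shift mm',(r.inv().apply(np.array([x,y,z])-o['ee_pos'])*1000).round(1),'turn',(r.inv()*t).as_rotvec().round(4))
if __name__=='__main__': go(*map(float,sys.argv[1:]))
E
python3 go.py .5187 .2624 .26
```

```text
t 1.6 pos [439.7  53.4 237.7] rot [-3.1414e+00 -8.0000e-04 -2.4400e-01] F [ 0.58 -0.7  -0.47] w 93.84 gf 0.0
shift mm [  26.2 -221.9  -22.2] turn [-0.0002 -0.0008 -0.    ]
```

Converted, -222 mm / 750 = -0.296, 26 mm / 750 = 0.0347.

>>> arm_command([
  [[0.0347, -0.296, -0.0293, 0, 0, 0, -1], [0.0347, -0.296, -0.0293, 0, 0, 0, -1], [0.0347, -0.296, -0.0293, 0, 0, 0, -1], [0.0347, -0.296, -0.0293, 0, 0, 0, -1], [0.0347, -0.296, -0.0293, 0, 0, 0, -1], [0.0347, -0.296, -0.0293, 0, 0, 0, -1], [0.0347, -0.296, -0.0293, 0, 0, 0, -1], [0.0347, -0.296, -0.0293, 0, 0, 0, -1]],
])

```text
time_s: 2.4
ee_pos: [0.5181, 0.2593, 0.2593]
eef_rot: [3.141, -0.0, -0.245]
force: [0.3, -0.7, -0.4]
grip_width: 0.0942
grip_force: 0.0
```

```bash
python3 go.py .5187 .2624 .093
```

```text
t 2.4 pos [518.1 259.3 259.3] rot [ 3.1415 -0.     -0.2451] F [ 0.25 -0.7  -0.4 ] w 94.2 gf 0.0
shift mm [ -0.2  -3.2 166.3] turn [ 0.0001 -0.     -0.0011]
```

Converted, 166 mm / 750 = 0.2213, 160 mm / 750 = 0.2133.

>>> arm_command([
  [[0, -0.004, 0, 0, 0, 0, -1], [0, -0.004, 0.0533, 0, 0, 0, -1], [0, -0.004, 0.1067, 0, 0, 0, -1], [0, -0.004, 0.1533, 0, 0, 0, -1], [0, -0.004, 0.1933, 0, 0, 0, -1], [0, -0.004, 0.2133, 0, 0, 0, -1], [0, -0.004, 0.2213, 0, 0, 0, -1], [0, -0.004, 0.2213, 0, 0, 0, -1], [0, -0.004, 0.2213, 0, 0, 0, -1]],
])

```text
time_s: 3.3
ee_pos: [0.5196, 0.2632, 0.0945]
eef_rot: [-3.141, -0.001, -0.245]
force: [0.3, -0.8, 0.2]
grip_width: 0.0938
grip_force: 0.0
```

```bash
python3 go.py .5187 .2624 .093
```

```text
t 3.3 pos [519.6 263.2  94.5] rot [-3.1405e+00 -1.4000e-03 -2.4450e-01] F [ 0.32 -0.82  0.17] w 93.81 gf 0.0
shift mm [-0.6  1.   1.5] turn [-0.0011 -0.0014 -0.0005]
```

Correct 1 mm and close onto the blades to about 38 mm.

Converted, 1.5 mm / 750 = 0.002, 1 mm / 750 = 0.0013.

>>> arm_command([
  [[-0.0007, 0.0013, 0.002, 0, 0, 0, -0.5], [-0.0007, 0.0013, 0.002, 0, 0, 0, 0], [-0.0007, 0.0013, 0.002, 0, 0, 0, 0.1], [-0.0007, 0.0013, 0.002, 0, 0, 0, 0.15], [-0.0007, 0.0013, 0.002, 0, 0, 0, 0.2], [-0.0007, 0.0013, 0.002, 0, 0, 0, 0.2], [-0.0007, 0.0013, 0.002, 0, 0, 0, 0.2], [-0.0007, 0.0013, 0.002, 0, 0, 0, 0.2], [-0.0007, 0.0013, 0.002, 0, 0, 0, 0.2], [-0.0007, 0.0013, 0.002, 0, 0, 0, 0.2]],
], squeeze=20)

```text
time_s: 4.3
ee_pos: [0.5183, 0.2624, 0.0917]
eef_rot: [-3.142, -0.0, -0.244]
force: [-1.0, -0.2, 0.9]
grip_width: 0.0376
grip_force: 3.0
```

```bash
python3 go.py .5187 .2624 .093
```

```text
t 4.3 pos [518.3 262.4  91.7] rot [-3.1415 -0.     -0.2442] F [-0.96 -0.18  0.91] w 37.55 gf 3.0
shift mm [ 0.4 -0.1 -1.3] turn [-0.0001 -0.     -0.0002]
```

Converted, -160 mm / 750 = -0.2133, -145 mm / 750 = -0.1933.

>>> arm_command([
  [[0, 0, -0.0133, 0, 0, 0, 0.2], [0, 0, -0.0333, 0, 0, 0, 0.2], [0, 0, -0.06, 0, 0, 0, 0.2], [0, 0, -0.0933, 0, 0, 0, 0.2], [0, 0, -0.1267, 0, 0, 0, 0.2], [0, 0, -0.16, 0, 0, 0, 0.2], [0, 0, -0.1933, 0, 0, 0, 0.2], [0, 0, -0.2133, 0, 0, 0, 0.2], [0, 0, -0.2133, 0, 0, 0, 0.2], [0, 0, -0.2133, 0, 0, 0, 0.2]],
])

```text
time_s: 5.3
ee_pos: [0.5181, 0.2622, 0.2513]
eef_rot: [3.141, 0.0, -0.244]
force: [-0.3, 0.3, -1.6]
grip_width: 0.0374
grip_force: 3.0
```

```bash
python3 go.py .5414 -.2969 .25
```

```text
t 5.3 pos [518.1 262.2 251.3] rot [ 3.1413e+00  4.0000e-04 -2.4420e-01] F [-0.31  0.34 -1.62] w 37.4 gf 3.0
shift mm [157.8 536.9   1.4] turn [ 0.0003  0.0004 -0.0002]
```

>>> arm_command([
  [[0.008, 0.0253, 0, 0, 0, 0, 0.2], [0.0213, 0.072, 0, 0, 0, 0, 0.2], [0.0373, 0.128, 0, 0, 0, 0, 0.2], [0.0547, 0.184, 0, 0, 0, 0, 0.2], [0.0707, 0.24, 0, 0, 0, 0, 0.2], [0.0867, 0.296, 0, 0, 0, 0, 0.2], [0.104, 0.352, 0, 0, 0, 0, 0.2], [0.12, 0.408, 0, 0, 0, 0, 0.2], [0.136, 0.464, 0, 0, 0, 0, 0.2], [0.152, 0.52, 0, 0, 0, 0, 0.2], [0.168, 0.5733, 0, 0, 0, 0, 0.2], [0.18, 0.6133, 0, 0, 0, 0, 0.2]],
])

```text
time_s: 6.5
ee_pos: [0.5373, -0.2189, 0.2502]
eef_rot: [-3.141, 0.002, -0.245]
force: [-0.2, 0.2, -1.1]
grip_width: 0.0377
grip_force: 3.0
```

```bash
python3 go.py .5414 -.2969 .18
```

```text
t 6.5 pos [ 537.3 -218.9  250.2] rot [-3.1413e+00  2.2000e-03 -2.4550e-01] F [-0.19  0.18 -1.12] w 37.75 gf 3.0
shift mm [23.1 74.7 70.2] turn [-0.0003  0.0022 -0.0015]
```

Converted, 77 mm / 750 = 0.1027, 70 mm / 750 = 0.0933.

>>> arm_command([
  [[0.0107, 0.0347, 0.0133, 0, 0, 0, 0.2], [0.02, 0.0667, 0.04, 0, 0, 0, 0.2], [0.028, 0.0933, 0.0667, 0, 0, 0, 0.2], [0.0307, 0.1027, 0.0867, 0, 0, 0, 0.2], [0.0307, 0.1027, 0.0933, 0, 0, 0, 0.2], [0.0307, 0.1027, 0.0933, 0, 0, 0, 0.2], [0.0307, 0.1027, 0.0933, 0, 0, 0, 0.2], [0.0307, 0.1027, 0.0933, 0, 0, 0, 0.2]],
])

```text
time_s: 7.3
ee_pos: [0.5423, -0.2963, 0.1829]
eef_rot: [3.141, -0.002, -0.243]
force: [-0.2, -1.2, -1.9]
grip_width: 0.0378
grip_force: 3.0
```

Run:
```python
from fit import *
from go import go
go(.5414,-.2969,.18)
p,d=mdepth('top',3); i=cams.camera_info('top')
c=i['world_to_cam']@[.541,-.297,.1,1]; u,v=int(i['fx']*c[0]/c[2]+i['cx']),int(i['fy']*c[1]/c[2]+i['cy']);print(u,v)
A=cv2.resize(p[v-40:v+40,u-50:u+50].astype(np.uint8),(400,320),interpolation=cv2.INTER_CUBIC); print(u-50,v-40)
q,ds=mdepth('side',3); i=cams.camera_info('side')
c=i['world_to_cam']@[.541,-.297,.1,1]; u,v=int(i['fx']*c[0]/c[2]+i['cx']),int(i['fy']*c[1]/c[2]+i['cy']);print(u,v)
B=cv2.resize(q[v-40:v+40,u-50:u+50].astype(np.uint8),(400,320),interpolation=cv2.INTER_CUBIC); print(u-50,v-40)
cv2.imwrite('pics/c2.png',np.hstack([A,B]))
np.savez('side.npz',p=q,d=ds)
```

```text
t 7.3 pos [ 542.3 -296.3  182.9] rot [ 3.1411e+00 -1.6000e-03 -2.4330e-01] F [-0.19 -1.16 -1.86] w 37.84 gf 3.0
shift mm [-0.7  0.8  2.9] turn [ 0.0005 -0.0016  0.0007]
404 213
354 173
331 138
281 98
```

View pics/c2.png

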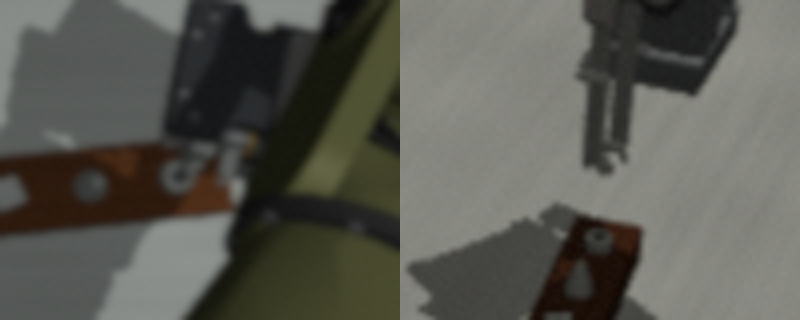

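Side crop: jaws at (606,165), die head at (598,240), a sensible alignment; in the top view the arm hides the jaws. I lower to just above the head and compare up close.

Converted, 43 mm / 750 = 0.0573, 40 mm / 750 = 0.0533.

>>> arm_command([
  [[0, 0, 0.02, 0, 0, 0, 0.2], [0, 0, 0.04, 0, 0, 0, 0.2], [0, 0, 0.0533, 0, 0, 0, 0.2], [0, 0, 0.0573, 0, 0, 0, 0.2], [0, 0, 0.0573, 0, 0, 0, 0.2], [0, 0, 0.0573, 0, 0, 0, 0.2], [0, 0, 0.0573, 0, 0, 0, 0.2]],
])

```text
time_s: 8.3
ee_pos: [0.542, -0.2971, 0.1394]
eef_rot: [3.141, -0.001, -0.244]
force: [-0.3, 0.4, -1.3]
grip_width: 0.0381
grip_force: 3.0
```

```bash
cat > look.py <<'E'
from fit import *
from go import go
import sys
def look(name,x,y,z,zt,yaw=-.244,s=10,cam='side'):
    o=ctrl.get_obs(); q,ds=mdepth(cam,3); np.savez(cam+'.npz',p=q,d=ds); i=cams.camera_info(cam)
    pr=lambda P:(lambda c:np.array([i['fx']*c[0]/c[2]+i['cx'],i['fy']*c[1]/c[2]+i['cy']]))(i['world_to_cam']@[*P,1])
    u,v=pr((x,y,z)).astype(int); u0,v0=u-30,v-30
    A=cv2.resize(q[v0:v0+60,u0:u0+60].astype(np.uint8),(600,600),interpolation=cv2.INTER_CUBIC)
    B=cv2.convertScaleAbs(A,alpha=1.6)
    e=o['ee_pos']; c,sn=np.cos(yaw),np.sin(yaw)
    def dot(P,col): cv2.circle(B,tuple(int(t) for t in ((pr(P)-[u0,v0]+.5)*10)),3,col,-1)
    for a in(-12,12):
        for b in(-19,19):
            for h in (0,):
                X=np.array([a*c-b*sn,a*sn+b*c,0])/1000; dot(e+X-[0,0,e[2]-zt],(0,255,255))
    for k in range(12):
        t=k*np.pi/6; dot((x+.01*np.cos(t),y+.01*np.sin(t),z),(0,0,255))
    cv2.imwrite(name,B)
E
python3 - <<'E'
from look import *
go(.5414,-.2969,.13)
o=ctrl.get_obs(); look('pics/c3.png',.5414,-.2969,.039,o['ee_pos'][2]-.0815)
E
```

```text
t 8.3 pos [ 542.  -297.1  139.4] rot [ 3.1412e+00 -1.0000e-03 -2.4420e-01] F [-0.31  0.37 -1.35] w 38.11 gf 3.0
shift mm [-0.7 -0.1  9.4] turn [ 0.0004 -0.001  -0.0002]
```

View pics/c3.png

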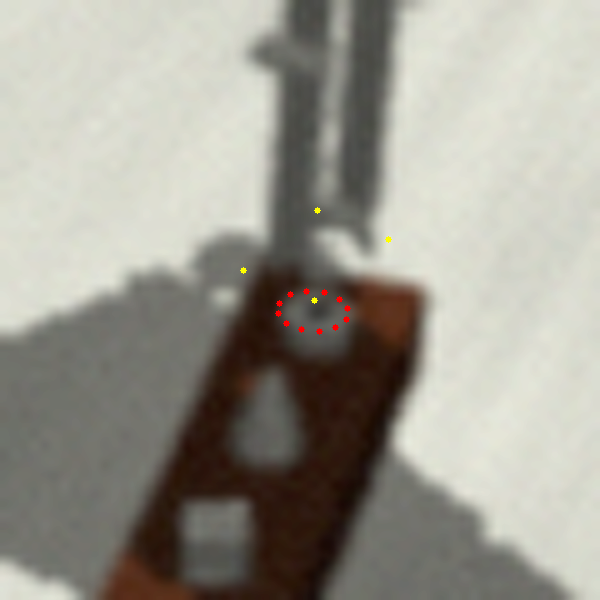

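The view shows jaws above the die head, with the head at (318,312), about 1 mm from prediction. I check the tongs' position from depth too.

Run:
```python
from fit import *
_,W,d=cloud('side'); o=ctrl.get_obs(); e=o['ee_pos']; zo=e[2]-.0817
y=-.244; R=np.array([[np.cos(y),-np.sin(y)],[np.sin(y),np.cos(y)]])
P=W[d>0]; L=np.c_[(P[:,:2]-e[:2])@R,P[:,2]-zo]*1000
L=L[(abs(L[:,0])<30)&(abs(L[:,1])<40)]
for a,b in((-8,-3),(-3,1),(1,4),(4,8),(8,14),(14,22),(22,35),(35,55),(55,72)):
    for s in(-1,1):
        k=L[(L[:,2]>=a)&(L[:,2]<b)&(L[:,1]*s>0)]
        if len(k): print(a,b,s,len(k),'x',np.percentile(k[:,0],[5,50,95]).round(1),'y',np.percentile(k[:,1],[5,50,95]).round(1))
H=P[(abs(P[:,0]-.541)<.02)&(abs(P[:,1]+.297)<.02)&(P[:,2]>.037)&(P[:,2]<.042)];print('head side',len(H),H.mean(0).round(4))
```

```text
-3 1 -1 2 x [4.2 5.5 6.7] y [-15.7 -15.3 -14.9]
-3 1 1 2 x [-6.1  0.4  6.9] y [ 9.6 10.3 10.9]
1 4 -1 3 x [-13.8  -8.8  -7.3] y [-13.4 -11.3  -8.1]
1 4 1 5 x [-13.   -9.    1.4] y [ 6.6  9.7 12.1]
4 8 -1 5 x [-12.8  -9.8  -4.1] y [-14.  -10.6  -8.7]
4 8 1 5 x [-13.2  -9.3   3.1] y [ 7.6 10.7 15.1]
8 14 -1 16 x [-7.7 -1.4  4.8] y [-17.5 -12.5  -6.9]
8 14 1 12 x [-8.2 -4.1  4. ] y [ 6.3 15.5 17. ]
14 22 -1 14 x [-7.8 -3.6  3.3] y [-20.9 -17.4 -16.1]
14 22 1 13 x [-8.2 -2.2  5.2] y [14.  15.5 17.1]
22 35 -1 20 x [-8.  -2.3  4.7] y [-19.9 -17.8 -15.4]
22 35 1 20 x [-7.2 -1.7  5.7] y [14.6 16.1 17. ]
35 55 -1 32 x [-7.7 -2.3  5.6] y [-21.  -17.1 -15.6]
35 55 1 29 x [-7.6 -3.   4.1] y [12.7 15.9 18. ]
55 72 -1 26 x [-7.9 -2.7  4.6] y [-19.1 -17.  -14.7]
55 72 1 24 x [-8.1 -2.6  4.6] y [14.6 16.6 18.1]
head side 24 [ 0.5384 -0.2988  0.039 ]
```

Converted, 20 mm / 750 = 0.0267, -1.4 mm / 750 = -0.0019.

>>> arm_command([
  [[-0.0019, 0.0007, 0, 0, 0, 0, 0.2], [-0.0019, 0.0007, 0, 0, 0, 0, 0.2], [-0.0019, 0.0007, 0.0093, 0, 0, 0, 0.2], [-0.0019, 0.0007, 0.016, 0, 0, 0, 0.2], [-0.0019, 0.0007, 0.0213, 0, 0, 0, 0.2], [-0.0019, 0.0007, 0.024, 0, 0, 0, 0.2], [-0.0019, 0.0007, 0.0267, 0, 0, 0, 0.2], [-0.0019, 0.0007, 0.0267, 0, 0, 0, 0.2], [-0.0019, 0.0007, 0.0267, 0, 0, 0, 0.2]],
])

```text
time_s: 9.35
ee_pos: [0.5403, -0.2971, 0.1188]
eef_rot: [3.142, -0.0, -0.244]
force: [-0.2, 0.8, -1.4]
grip_width: 0.0378
grip_force: 3.0
```

```bash
python3 go.py .5405 -.2972 .115
```

```text
t 9.35 pos [ 540.3 -297.1  118.8] rot [ 3.1415e+00 -2.0000e-04 -2.4430e-01] F [-0.22  0.75 -1.39] w 37.81 gf 3.0
shift mm [0.2 0.  3.8] turn [ 0.     -0.0002 -0.0003]
```

Converted, 3.5 mm / 750 = 0.0047, 2.5 mm / 750 = 0.0033.

>>> arm_command([
  [[0, 0, 0.002, 0, 0, 0, 0.2], [0, 0, 0.0033, 0, 0, 0, 0.2], [0, 0, 0.0047, 0, 0, 0, 0.2], [0, 0, 0.0047, 0, 0, 0, 0.2], [0, 0, 0.0047, 0, 0, 0, 0.2]],
])

```text
time_s: 9.85
ee_pos: [0.5403, -0.2971, 0.1152]
eef_rot: [-3.142, 0.0, -0.244]
force: [0.2, 0.1, -1.4]
grip_width: 0.0376
grip_force: 3.0
```

```bash
python3 go.py .5405 -.2972 .114
```

```text
t 9.85 pos [ 540.3 -297.1  115.2] rot [-3.1416  0.     -0.2442] F [ 0.25  0.13 -1.43] w 37.62 gf 3.0
shift mm [0.2 0.1 1.2] turn [-0.      0.     -0.0002]
```

Converted, 1.2 mm / 750 = 0.0016, 0.6 mm / 750 = 0.0008.

>>> arm_command([
  [[0, 0, 0.0008, 0, 0, 0, 0.2], [0, 0, 0.0016, 0, 0, 0, 0.2], [0, 0, 0.0016, 0, 0, 0, 0.2], [0, 0, 0.0016, 0, 0, 0, 0.2]],
])

```text
time_s: 10.25
ee_pos: [0.5403, -0.2971, 0.114]
eef_rot: [-3.142, 0.0, -0.244]
force: [-0.4, 0.7, -1.6]
grip_width: 0.038
grip_force: 3.0
```

>>> arm_command([
  [[0, 0, 0, 0, 0, 0, 0.24], [0, 0, 0, 0, 0, 0, 0.3], [0, 0, 0, 0, 0, 0, 0.36], [0, 0, 0, 0, 0, 0, 0.5], [0, 0, 0, 0, 0, 0, 0.6], [0, 0, 0, 0, 0, 0, 0.6], [0, 0, 0, 0, 0, 0, 0.6]],
], squeeze=25)

```text
time_s: 10.95
ee_pos: [0.5403, -0.2971, 0.1141]
eef_rot: [3.142, -0.0, -0.244]
force: [-1.1, -0.4, -1.1]
grip_width: 0.0292
grip_force: 25.0
```

Width 29.2 mm is below the expected 32, so I look.

Run:
```python
from look import *
go(.5405,-.2972,.114)
o=ctrl.get_obs(); look('pics/c4.png',.5414,-.2969,.039,o['ee_pos'][2]-.0817)
```

```text
t 10.95 pos [ 540.3 -297.1  114.1] rot [ 3.1416e+00 -1.0000e-04 -2.4420e-01] F [-1.12 -0.38 -1.07] w 29.18 gf 25.0
shift mm [0.2 0.  0.1] turn [ 0.     -0.0001 -0.0002]
```

View pics/c4.png

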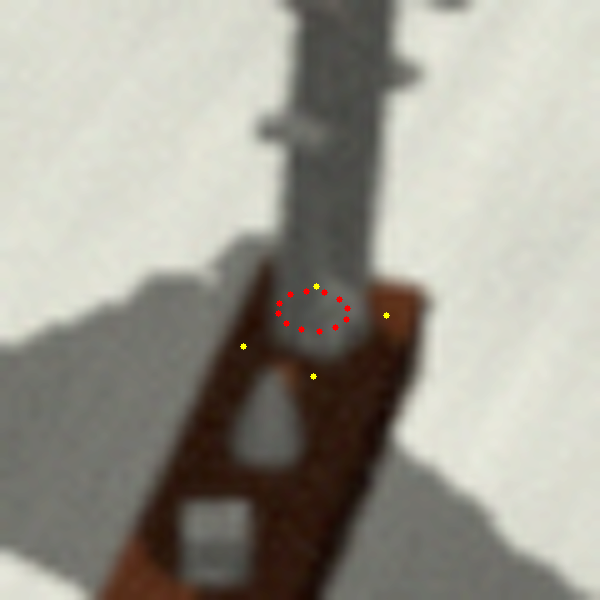

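The jaws enclose the head, with head/jaw edge at about (320,350). I do a test lift.

Converted, -60 mm / 750 = -0.08, -55 mm / 750 = -0.0733.

>>> arm_command([
  [[0, 0, -0.0027, 0, 0, 0, 0.6], [0, 0, -0.0067, 0, 0, 0, 0.6], [0, 0, -0.0133, 0, 0, 0, 0.6], [0, 0, -0.0267, 0, 0, 0, 0.6], [0, 0, -0.0427, 0, 0, 0, 0.6], [0, 0, -0.06, 0, 0, 0, 0.6], [0, 0, -0.0733, 0, 0, 0, 0.6], [0, 0, -0.08, 0, 0, 0, 0.6], [0, 0, -0.08, 0, 0, 0, 0.6], [0, 0, -0.08, 0, 0, 0, 0.6]],
])

```text
time_s: 12.1
ee_pos: [0.5401, -0.297, 0.1736]
eef_rot: [-3.141, 0.001, -0.244]
force: [-0.2, 0.8, -1.0]
grip_width: 0.0295
grip_force: 25.0
```

Run:
```python
from look import *
go(.5105,.0342,.18)
o=ctrl.get_obs(); look('pics/c5.png',.5414,-.2969,.08,o['ee_pos'][2]-.0817)
```

```text
t 12.1 pos [ 540.1 -297.   173.6] rot [-3.1414e+00  6.0000e-04 -2.4420e-01] F [-0.16  0.82 -0.98] w 29.54 gf 25.0
shift mm [-108.8 -314.2   -6.3] turn [-0.0002  0.0006 -0.0002]
```

View pics/c5.png

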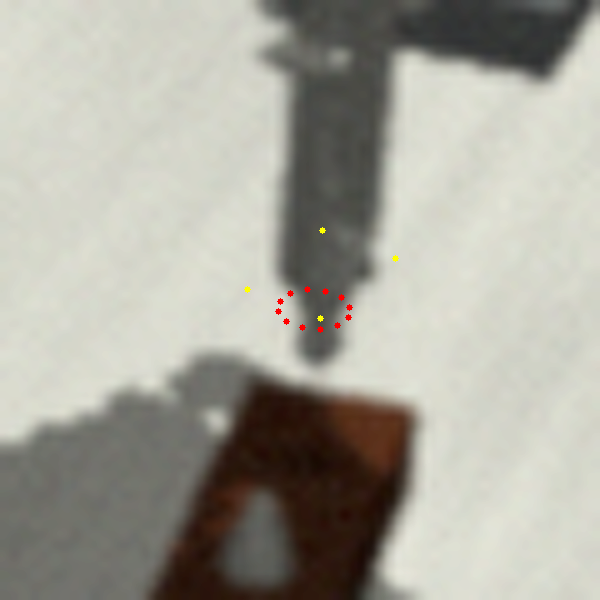

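The die hangs upright in the jaws (groove about (318,320), foot about (318,360)) and clear of the rack. On to the holder.

Converted, -314 mm / 750 = -0.4187, -300 mm / 750 = -0.4.

>>> arm_command([
  [[-0.0067, -0.02, -0.0093, 0, 0, 0, 0.6], [-0.02, -0.0573, -0.016, 0, 0, 0, 0.6], [-0.036, -0.1067, -0.016, 0, 0, 0, 0.6], [-0.0547, -0.16, -0.016, 0, 0, 0, 0.6], [-0.0733, -0.2133, -0.016, 0, 0, 0, 0.6], [-0.092, -0.2667, -0.016, 0, 0, 0, 0.6], [-0.1107, -0.32, -0.016, 0, 0, 0, 0.6], [-0.1267, -0.3667, -0.016, 0, 0, 0, 0.6], [-0.1387, -0.4, -0.016, 0, 0, 0, 0.6], [-0.1453, -0.4187, -0.016, 0, 0, 0, 0.6], [-0.1453, -0.4187, -0.016, 0, 0, 0, 0.6], [-0.1453, -0.4187, -0.016, 0, 0, 0, 0.6]],
])

```text
time_s: 13.45
ee_pos: [0.5104, 0.0336, 0.1861]
eef_rot: [3.141, -0.0, -0.244]
force: [0.2, -0.7, -2.7]
grip_width: 0.0289
grip_force: 25.0
```

```bash
python3 go.py .5098 .0341 .16
```

```text
t 13.45 pos [510.4  33.6 186.1] rot [ 3.1414e+00 -2.0000e-04 -2.4400e-01] F [ 0.18 -0.71 -2.74] w 28.93 gf 25.0
shift mm [-0.8 -0.4 26.1] turn [ 0.0002 -0.0002 -0.    ]
```

Converted, 25 mm / 750 = 0.0333, 22 mm / 750 = 0.0293.

>>> arm_command([
  [[-0.0008, -0.0005, 0.0107, 0, 0, 0, 0.6], [-0.0008, -0.0005, 0.0213, 0, 0, 0, 0.6], [-0.0008, -0.0005, 0.0293, 0, 0, 0, 0.6], [-0.0008, -0.0005, 0.0333, 0, 0, 0, 0.6], [-0.0008, -0.0005, 0.0333, 0, 0, 0, 0.6], [-0.0008, -0.0005, 0.0333, 0, 0, 0, 0.6]],
])

```text
time_s: 14.05
ee_pos: [0.51, 0.0344, 0.1611]
eef_rot: [-3.142, -0.0, -0.244]
force: [-1.0, 0.6, -1.1]
grip_width: 0.0291
grip_force: 25.0
```

Run:
```python
from look import *
go(.5098,.0341,.155)
o=ctrl.get_obs(); look('pics/c6.png',.5108,.0342,.045,o['ee_pos'][2]-.0817)
```

```text
t 14.05 pos [510.   34.4 161.1] rot [-3.1416e+00 -1.0000e-04 -2.4430e-01] F [-0.98  0.6  -1.13] w 29.08 gf 25.0
shift mm [-0.1  0.4  6.1] turn [-0.     -0.0001 -0.0003]
```

View pics/c6.png

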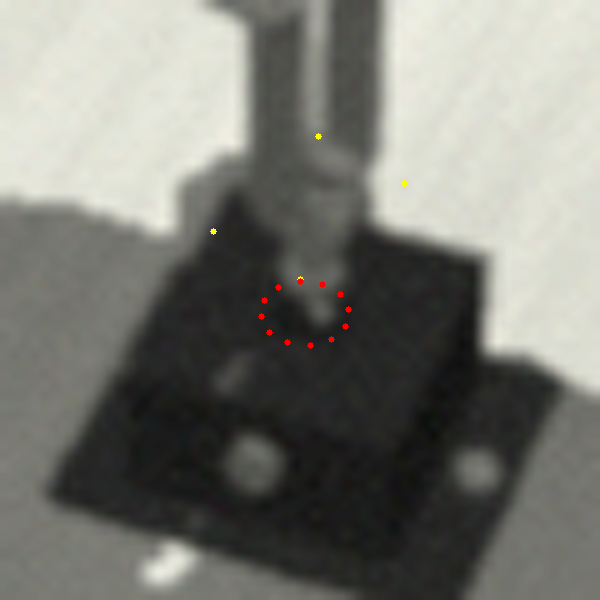

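The foot is over the bore: foot tip at about (318,292), bore ball highlight at (322,312). The offset matches this camera's known bias of about 2.5 mm. Feeling downward now.

Converted, 8 mm / 750 = 0.0107, 6 mm / 750 = 0.008.

>>> arm_command([
  [[0, 0, 0.0027, 0, 0, 0, 0.6], [0, 0, 0.0053, 0, 0, 0, 0.6], [0, 0, 0.008, 0, 0, 0, 0.6], [0, 0, 0.0107, 0, 0, 0, 0.6], [0, 0, 0.0107, 0, 0, 0, 0.6]],
])

```text
time_s: 14.7
ee_pos: [0.5098, 0.0345, 0.1527]
eef_rot: [3.141, 0.001, -0.244]
force: [-1.0, -0.7, -2.1]
grip_width: 0.029
grip_force: 25.0
```

Converted, 3 mm / 750 = 0.004, 2 mm / 750 = 0.0027.

>>> arm_command([
  [[0, 0, 0.0013, 0, 0, 0, 0.6], [0, 0, 0.0027, 0, 0, 0, 0.6], [0, 0, 0.004, 0, 0, 0, 0.6], [0, 0, 0.004, 0, 0, 0, 0.6]],
])

```text
time_s: 15.1
ee_pos: [0.5099, 0.0345, 0.1499]
eef_rot: [3.142, 0.0, -0.244]
force: [-0.4, -0.0, -1.3]
grip_width: 0.029
grip_force: 25.0
```

>>> arm_command([
  [[0, 0, 0.0013, 0, 0, 0, 0.6], [0, 0, 0.0027, 0, 0, 0, 0.6], [0, 0, 0.004, 0, 0, 0, 0.6], [0, 0, 0.004, 0, 0, 0, 0.6]],
])

```text
time_s: 15.5
ee_pos: [0.51, 0.0345, 0.147]
eef_rot: [-3.142, -0.0, -0.244]
force: [-1.0, 0.1, -1.3]
grip_width: 0.0291
grip_force: 25.0
```

Converted, 2 mm / 750 = 0.0027, 1 mm / 750 = 0.0013.

>>> arm_command([
  [[0, 0, 0.0013, 0, 0, 0, 0.6], [0, 0, 0.0027, 0, 0, 0, 0.6], [0, 0, 0.0027, 0, 0, 0, 0.6]],
])

```text
time_s: 15.8
ee_pos: [0.5099, 0.0345, 0.145]
eef_rot: [-3.142, -0.0, -0.244]
force: [-0.4, 0.1, -0.8]
grip_width: 0.0292
grip_force: 25.0
```

Converted, 2 mm / 750 = 0.0027, 1 mm / 750 = 0.0013.

>>> arm_command([
  [[0, 0, 0.0013, 0, 0, 0, 0.6], [0, 0, 0.0027, 0, 0, 0, 0.6], [0, 0, 0.0027, 0, 0, 0, 0.6]],
])

```text
time_s: 16.1
ee_pos: [0.5098, 0.0345, 0.1427]
eef_rot: [3.141, 0.001, -0.244]
force: [0.2, -0.4, -2.3]
grip_width: 0.0293
grip_force: 25.0
```

Converted, 1 mm / 750 = 0.0013.

>>> arm_command([
  [[0, 0, 0.0013, 0, 0, 0, 0.6], [0, 0, 0.0013, 0, 0, 0, 0.6]],
])

```text
time_s: 16.3
ee_pos: [0.5098, 0.0345, 0.1417]
eef_rot: [3.141, 0.001, -0.244]
force: [0.1, 0.7, -2.1]
grip_width: 0.0292
grip_force: 25.0
```

Converted, 1 mm / 750 = 0.0013.

>>> arm_command([
  [[0, 0, 0.0013, 0, 0, 0, 0.6], [0, 0, 0.0013, 0, 0, 0, 0.6]],
])

```text
time_s: 16.5
ee_pos: [0.5098, 0.0345, 0.1408]
eef_rot: [3.141, 0.0, -0.244]
force: [-0.5, 0.8, -1.6]
grip_width: 0.0294
grip_force: 25.0
```

>>> arm_command([
  [[0, 0, 0.0013, 0, 0, 0, 0.6], [0, 0, 0.0013, 0, 0, 0, 0.6]],
])

```text
time_s: 16.7
ee_pos: [0.5099, 0.0345, 0.1398]
eef_rot: [3.142, 0.0, -0.244]
force: [0.4, -0.8, -2.0]
grip_width: 0.029
grip_force: 25.0
```

Converted, 1 mm / 750 = 0.0013.

>>> arm_command([
  [[0, 0, 0.0013, 0, 0, 0, 0.6], [0, 0, 0.0013, 0, 0, 0, 0.6]],
])

```text
time_s: 16.9
ee_pos: [0.5099, 0.0345, 0.1389]
eef_rot: [3.142, 0.0, -0.244]
force: [0.2, -0.4, -1.6]
grip_width: 0.0291
grip_force: 25.0
```

Run:
```python
from look import *
go(.5098,.0341,.135)
o=ctrl.get_obs(); look('pics/c7.png',.5108,.0342,.045,o['ee_pos'][2]-.0817)
```

```text
t 16.9 pos [509.9  34.5 138.9] rot [ 3.1415e+00  3.0000e-04 -2.4420e-01] F [ 0.2  -0.36 -1.58] w 29.12 gf 25.0
shift mm [0.1 0.4 3.9] turn [ 0.      0.0003 -0.0002]
```

View pics/c7.png

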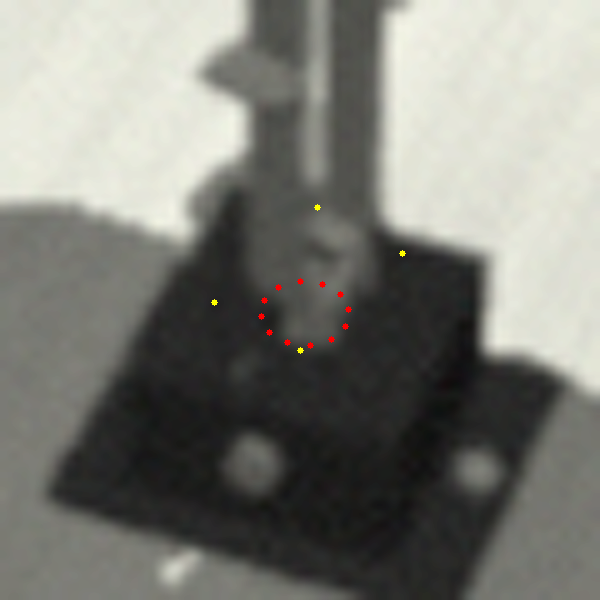

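Run:
```python
from fit import *
_,W,d=cloud('side'); o=ctrl.get_obs(); e=o['ee_pos']
i=cams.camera_info('side')
P=W
y=-.244; R=np.array([[np.cos(y),-np.sin(y)],[np.sin(y),np.cos(y)]])
c=i['world_to_cam']@[.5108,.0342,.045,1]; u=int(i['fx']*c[0]/c[2]+i['cx'])-30; v=int(i['fy']*c[1]/c[2]+i['cy'])-30
for px in (28,30,32,34):
  print('col',px*10)
  for r in range(14,40,2):
    p=P[v+r,u+px]; l=(p[:2]-e[:2])@R*1000; print(r*10,'local',l.round(1),'z',(p[2]*1000).round(1))
```

```text
col 280
140 local [-3.6 14.3] z 111.5
160 local [-2.5 12.8] z 103.8
180 local [-3.2 13.6] z 98.8
200 local [-2.9 13.2] z 92.3
220 local [-3.4 13.7] z 86.9
240 local [-3.5 13.8] z 80.8
260 local [-2.8 12.7] z 73.3
280 local [-3.2 13.2] z 67.6
300 local [ 8.5 -2.5] z 40.8
320 local [ 7.9 -1.7] z 35.2
340 local [-0.5  9.3] z 43.3
360 local [-4.3 14.3] z 43.5
380 local [-8.1 19.2] z 43.6
col 300
140 local [-7.2 12.1] z 111.9
160 local [-7.7 12.7] z 106.8
180 local [-6.5 10.9] z 98.7
200 local [-7.8 12.6] z 94.8
220 local [-7.9 12.6] z 88.7
240 local [-7.7 12.1] z 82.1
260 local [-7.1 11.3] z 74.9
280 local [-7.6 11.8] z 69.3
300 local [-6.3  9.8] z 60.5
320 local [-2.   3.9] z 46.3
340 local [-0.6  1.9] z 37.1
360 local [-8.7 12.7] z 45.0
380 local [-11.7  16.6] z 43.8
col 320
140 local [ 58.6 -85.1] z -0.7
160 local [ 54.3 -79.5] z -0.9
180 local [  5.  -12.1] z 74.0
200 local [  6.3 -14.1] z 65.3
220 local [ 1.8 -8.1] z 66.4
240 local [-0.5 -5.1] z 63.9
260 local [-5.5  1.6] z 66.0
280 local [-7.   3.5] z 62.2
300 local [-9.8  7.2] z 60.6
320 local [-6.3  2.3] z 47.8
340 local [-8.3  4.8] z 44.7
360 local [-12.    9.7] z 44.6
380 local [-15.6  14.5] z 44.6
col 340
140 local [  0.5 -13.1] z 88.4
160 local [  1.4 -14.6] z 80.5
180 local [ -0.  -12.8] z 76.5
200 local [ -0.3 -12.7] z 70.5
220 local [ -2.  -10.5] z 66.9
240 local [-5.9 -5.2] z 67.2
260 local [-7.7 -3. ] z 63.7
280 local [-11.2   1.8] z 63.5
300 local [-13.3   4.5] z 60.6
320 local [-4.2 -8.4] z 37.6
340 local [-11.3   1.2] z 43.6
360 local [-16.    7.6] z 45.6
380 local [-18.8  11.3] z 44.1
```

Depth shows the shank entering the bore with no resistance yet. I keep feeling down.

>>> arm_command([
  [[0, 0, 0.0013, 0, 0, 0, 0.6], [0, 0, 0.0013, 0, 0, 0, 0.6]],
])

```text
time_s: 17.25
ee_pos: [0.5099, 0.0345, 0.1379]
eef_rot: [3.142, 0.0, -0.244]
force: [0.1, 0.0, -3.1]
grip_width: 0.0295
grip_force: 25.0
```

Converted, 0.7 mm / 750 = 0.0009.

>>> arm_command([
  [[0, 0, 0.0009, 0, 0, 0, 0.6], [0, 0, 0.0009, 0, 0, 0, 0.6]],
])

```text
time_s: 17.45
ee_pos: [0.5099, 0.0345, 0.1372]
eef_rot: [3.142, 0.0, -0.244]
force: [-0.1, 0.1, -3.3]
grip_width: 0.029
grip_force: 25.0
```

Converted, 0.7 mm / 750 = 0.0009.

>>> arm_command([
  [[0, 0, 0.0009, 0, 0, 0, 0.6], [0, 0, 0.0009, 0, 0, 0, 0.6]],
])

```text
time_s: 17.65
ee_pos: [0.5099, 0.0345, 0.1365]
eef_rot: [3.142, 0.0, -0.244]
force: [-0.2, 0.3, -1.9]
grip_width: 0.029
grip_force: 25.0
```

Converted, 0.7 mm / 750 = 0.0009.

>>> arm_command([
  [[0, 0, 0.0009, 0, 0, 0, 0.6], [0, 0, 0.0009, 0, 0, 0, 0.6]],
])

```text
time_s: 17.85
ee_pos: [0.51, 0.0345, 0.1359]
eef_rot: [-3.142, -0.0, -0.244]
force: [-0.3, -0.1, -2.4]
grip_width: 0.0293
grip_force: 25.0
```

Converted, 0.7 mm / 750 = 0.0009.

>>> arm_command([
  [[0, 0, 0.0009, 0, 0, 0, 0.6], [0, 0, 0.0009, 0, 0, 0, 0.6]],
])

```text
time_s: 18.05
ee_pos: [0.51, 0.0345, 0.1353]
eef_rot: [-3.142, -0.0, -0.244]
force: [0.5, -0.1, -1.5]
grip_width: 0.029
grip_force: 25.0
```

Converted, 0.7 mm / 750 = 0.0009.

>>> arm_command([
  [[0, 0, 0.0009, 0, 0, 0, 0.6], [0, 0, 0.0009, 0, 0, 0, 0.6]],
])

```text
time_s: 18.25
ee_pos: [0.5104, 0.0345, 0.1351]
eef_rot: [-3.141, -0.001, -0.244]
force: [-0.6, -0.3, 4.1]
grip_width: 0.0293
grip_force: 25.0
```

Converted, 0.7 mm / 750 = 0.0009.

>>> arm_command([
  [[0, 0, 0.0009, 0, 0, 0, 0.6], [0, 0, 0.0009, 0, 0, 0, 0.6]],
])

```text
time_s: 18.45
ee_pos: [0.5107, 0.0345, 0.135]
eef_rot: [-3.141, -0.002, -0.244]
force: [-0.6, 0.3, 9.0]
grip_width: 0.0293
grip_force: 25.0
```

Converted, 0.7 mm / 750 = 0.0009.

>>> arm_command([
  [[0, 0, 0.0009, 0, 0, 0, 0.6], [0, 0, 0.0009, 0, 0, 0, 0.6]],
])

```text
time_s: 18.65
ee_pos: [0.5111, 0.0345, 0.1348]
eef_rot: [-3.141, -0.003, -0.244]
force: [-0.7, -1.0, 13.4]
grip_width: 0.0286
grip_force: 25.1
```

Hard stop at a nominal foot depth of 20 mm, with about 15 N net. I hold the press for more than 0.5 s.

Converted, -0.2 mm / 750 = -0.0003.

>>> arm_command([
  [[0, 0, -0.0003, 0, 0, 0, 0.6], [0, 0, -0.0003, 0, 0, 0, 0.6], [0, 0, -0.0003, 0, 0, 0, 0.6], [0, 0, -0.0003, 0, 0, 0, 0.6], [0, 0, -0.0003, 0, 0, 0, 0.6], [0, 0, -0.0003, 0, 0, 0, 0.6], [0, 0, -0.0003, 0, 0, 0, 0.6], [0, 0, -0.0003, 0, 0, 0, 0.6]],
])

```text
time_s: 19.45
ee_pos: [0.5109, 0.0345, 0.1349]
eef_rot: [-3.141, -0.003, -0.244]
force: [-0.8, -0.4, 12.6]
grip_width: 0.0294
grip_force: 25.0
```

Run:
```python
from look import *
go(.5098,.0341,.135)
p,d=mdepth('side',3); np.savez('side.npz',p=p,d=d)
_,W,d=cloud('side'); e=ctrl.get_obs()['ee_pos']
y=-.244; R=np.array([[np.cos(y),-np.sin(y)],[np.sin(y),np.cos(y)]])
P=W[d>0]; L=np.c_[(P[:,:2]-e[:2])@R,P[:,2]*1]*1000
L=L[(np.hypot(L[:,0],L[:,1])<22)&(L[:,2]>38)]
for z in range(40,84,3):
    k=L[(L[:,2]>=z)&(L[:,2]<z+3)]; print(z,len(k),'x',np.percentile(k[:,0],[5,50,95]).round(1),'y',np.percentile(k[:,1],[5,50,95]).round(1)) if len(k) else 0
```

```text
t 19.45 pos [510.9  34.5 134.9] rot [-3.1409 -0.0032 -0.2442] F [-0.77 -0.37 12.65] w 29.41 gf 25.0
shift mm [-1.   0.6 -0.1] turn [-0.0007 -0.0032 -0.0002]
40 7 x [-14.6  -4.4   6. ] y [ 0.6 11.5 15.7]
43 126 x [-18.6  -6.8  17.9] y [-13.8   6.8  18.9]
46 1 x [-17.4 -17.4 -17.4] y [-11. -11. -11.]
49 1 x [-0. -0. -0.] y [7.3 7.3 7.3]
52 9 x [-13.7 -10.    3.4] y [-5.7  6.1  9.3]
55 9 x [-14.2 -10.   -7.1] y [-8.7  4.3  8.9]
58 21 x [-12.   -8.2  -3.1] y [-12.   -3.2   8. ]
61 32 x [-8. -3.  4.] y [-13.4  -5.8  13.9]
64 11 x [-8.2 -4.5  4.4] y [-14.5 -12.5  13.6]
67 13 x [-7.9 -1.4  4.7] y [-14.3 -12.3  13.2]
70 8 x [-7.6 -2.7  3. ] y [-13.4  11.6  13.7]
73 13 x [-8.2 -3.4  4.2] y [-14.9 -12.6  13.4]
76 11 x [-8.  -3.6  4.5] y [-14.1 -12.8  13.5]
79 13 x [-7.9 -1.2  4.5] y [-13.6  12.5  13.9]
82 11 x [-8.3 -4.   4.5] y [-14.3 -12.8  13.3]
```

The press is held at about 14 N net. I ease off slightly, open, and lift clear.

Converted, -1.5 mm / 750 = -0.002, -1.3 mm / 750 = -0.0017.

>>> arm_command([
  [[0, 0, -0.0013, 0, 0, 0, 0.6], [0, 0, -0.0017, 0, 0, 0, 0.35], [0, 0, -0.002, 0, 0, 0, 0.25], [0, 0, -0.002, 0, 0, 0, 0.2], [0, 0, -0.002, 0, 0, 0, 0.2], [0, 0, -0.002, 0, 0, 0, 0.2], [0, 0, -0.002, 0, 0, 0, 0.2]],
], squeeze=20)

```text
time_s: 20.3
ee_pos: [0.51, 0.0345, 0.1348]
eef_rot: [-3.142, 0.0, -0.244]
force: [-0.2, -0.4, 3.3]
grip_width: 0.0373
grip_force: 1.8
```

Converted, -15 mm / 750 = -0.02, -10 mm / 750 = -0.0133.

>>> arm_command([
  [[0, 0, -0.0013, 0, 0, 0, 0.18], [0, 0, -0.004, 0, 0, 0, 0.18], [0, 0, -0.008, 0, 0, 0, 0.18], [0, 0, -0.0133, 0, 0, 0, 0.18], [0, 0, -0.02, 0, 0, 0, 0.18], [0, 0, -0.02, 0, 0, 0, 0.18], [0, 0, -0.02, 0, 0, 0, 0.18]],
])

```text
time_s: 21.0
ee_pos: [0.51, 0.0345, 0.1499]
eef_rot: [-3.142, -0.0, -0.244]
force: [0.5, -0.1, -1.1]
grip_width: 0.0388
grip_force: 2.4
```

Run:
```python
from look import *
go(.5098,.0341,.135)
o=ctrl.get_obs(); look('pics/c8.png',.5108,.0342,.060,o['ee_pos'][2]-.0817)
```

```text
t 21.0 pos [510.   34.5 149.9] rot [-3.1415e+00 -2.0000e-04 -2.4420e-01] F [ 0.48 -0.05 -1.07] w 38.82 gf 2.4
shift mm [-0.   0.5 14.9] turn [-0.0001 -0.0002 -0.0002]
```

View pics/c8.png

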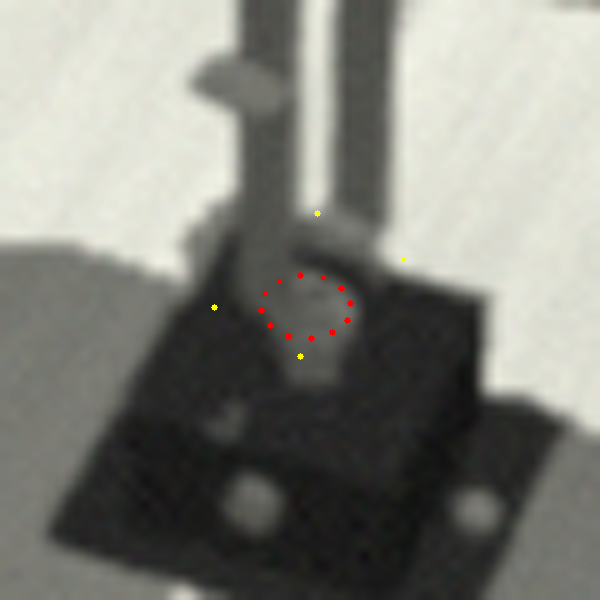

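The die stands in the bore, head top at (308,305) matching z ≈ 60 mm, jaws free around it. Depth check, then raise.

Converted, -108 mm / 750 = -0.144, -95 mm / 750 = -0.1267.

>>> arm_command([
  [[0, 0, -0.02, 0, 0, 0, 0.18], [0, 0, -0.0533, 0, 0, 0, 0.18], [0, 0, -0.0933, 0, 0, 0, 0.18], [0, 0, -0.1267, 0, 0, 0, 0.18], [0, 0, -0.144, 0, 0, 0, 0.18], [0, 0, -0.144, 0, 0, 0, 0.18], [0, 0, -0.144, 0, 0, 0, 0.18]],
])

```text
time_s: 21.85
ee_pos: [0.5096, 0.0345, 0.2566]
eef_rot: [3.141, 0.001, -0.244]
force: [0.6, 0.2, -1.3]
grip_width: 0.0387
grip_force: 2.4
```

Run:
```python
from fit import *
from go import go
go(.5183,.2624,.258)
for n in('side','top'):
    p,d=mdepth(n,4); np.savez(n+'.npz',p=p.astype(np.uint8),d=d); _,W,_=cloud(n)
    m=(d>0)&(np.hypot(W[...,0]-.511,W[...,1]-.034)<.02)&(W[...,2]>.049)&(W[...,2]<.08); P=W[m]
    if len(P): t=P[P[:,2]>np.percentile(P[:,2],50)]; print(n,len(P),'head',t.mean(0).round(4),np.percentile(P[:,2],[10,50,90]).round(4))
    m=(d>0)&(abs(W[...,0]-.51)<.03)&(abs(W[...,1]-.034)<.03)&(W[...,2]>.04)&(W[...,2]<.049);print('block z',np.median(W[m][:,2]))
```

```text
t 21.85 pos [509.6  34.5 256.6] rot [ 3.1412e+00  1.4000e-03 -2.4420e-01] F [ 0.56  0.22 -1.34] w 38.74 gf 2.4
shift mm [ -46.7 -223.3   -1.4] turn [ 0.0004  0.0014 -0.0002]
side 66 head [0.5084 0.0328 0.06  ] [0.0538 0.0593 0.0603]
block z 0.04437242184727619
block z 0.04553533078935057
```

Head top is about 15.8 mm above the block, so the foot is about 19 mm deep: the die is home and centred. Tongs go back to the rest.

Converted, -223 mm / 750 = -0.2973, -207 mm / 750 = -0.276.

>>> arm_command([
  [[-0.0053, -0.0267, 0, 0, 0, 0, 0.18], [-0.016, -0.0773, 0, 0, 0, 0, 0.18], [-0.028, -0.1333, 0, 0, 0, 0, 0.18], [-0.0387, -0.1867, 0, 0, 0, 0, 0.18], [-0.0493, -0.2373, 0, 0, 0, 0, 0.18], [-0.0573, -0.276, 0, 0, 0, 0, 0.18], [-0.062, -0.2973, 0, 0, 0, 0, 0.18], [-0.062, -0.2973, 0, 0, 0, 0, 0.18], [-0.062, -0.2973, 0, 0, 0, 0, 0.18]],
])

```text
time_s: 23.15
ee_pos: [0.5188, 0.2614, 0.2577]
eef_rot: [3.141, 0.0, -0.244]
force: [-0.2, 0.5, -2.0]
grip_width: 0.0385
grip_force: 2.4
```

```bash
python3 go.py .5183 .2624 .1
```

```text
t 23.15 pos [518.8 261.4 257.7] rot [ 3.1412e+00  1.0000e-04 -2.4430e-01] F [-0.25  0.53 -1.99] w 38.52 gf 2.4
shift mm [ -0.7  -0.9 157.7] turn [ 0.0004  0.0001 -0.0003]
```

Converted, 160 mm / 750 = 0.2133, 155 mm / 750 = 0.2067.

>>> arm_command([
  [[-0.0007, -0.0007, 0.02, 0, 0, 0, 0.18], [-0.0007, -0.0007, 0.0533, 0, 0, 0, 0.18], [-0.0007, -0.0007, 0.0933, 0, 0, 0, 0.18], [-0.0007, -0.0007, 0.1333, 0, 0, 0, 0.18], [-0.0007, -0.0007, 0.1667, 0, 0, 0, 0.18], [-0.0007, -0.0007, 0.1933, 0, 0, 0, 0.18], [-0.0007, -0.0007, 0.2067, 0, 0, 0, 0.18], [-0.0007, -0.0007, 0.2133, 0, 0, 0, 0.18], [-0.0007, -0.0007, 0.2133, 0, 0, 0, 0.18], [-0.0007, -0.0007, 0.2133, 0, 0, 0, 0.18]],
])

```text
time_s: 24.15
ee_pos: [0.5189, 0.2627, 0.0989]
eef_rot: [-3.141, -0.001, -0.244]
force: [0.2, -0.1, -0.9]
grip_width: 0.0387
grip_force: 2.4
```

Converted, 3 mm / 750 = 0.004, 2 mm / 750 = 0.0027.

>>> arm_command([
  [[0, 0, 0.0027, 0, 0, 0, 0.18], [0, 0, 0.004, 0, 0, 0, 0.18], [0, 0, 0.004, 0, 0, 0, 0.18]],
])

```text
time_s: 24.45
ee_pos: [0.5184, 0.2628, 0.0949]
eef_rot: [-3.142, -0.0, -0.244]
force: [0.2, 1.1, -0.7]
grip_width: 0.0384
grip_force: 2.4
```

Converted, 2 mm / 750 = 0.0027, 1 mm / 750 = 0.0013.

>>> arm_command([
  [[0, 0, 0.0013, 0, 0, 0, 0.18], [0, 0, 0.0027, 0, 0, 0, 0.18], [0, 0, 0.0027, 0, 0, 0, 0.18]],
])

```text
time_s: 24.75
ee_pos: [0.5183, 0.2627, 0.0927]
eef_rot: [3.141, 0.0, -0.244]
force: [-0.6, 0.1, -1.3]
grip_width: 0.0385
grip_force: 2.4
```

Converted, 1.2 mm / 750 = 0.0016, 0.7 mm / 750 = 0.0009.

>>> arm_command([
  [[0, 0, 0.0009, 0, 0, 0, 0.18], [0, 0, 0.0016, 0, 0, 0, 0.18], [0, 0, 0.0016, 0, 0, 0, 0.18]],
])

```text
time_s: 25.05
ee_pos: [0.5185, 0.2628, 0.0919]
eef_rot: [-3.141, -0.0, -0.244]
force: [0.2, 0.1, 1.5]
grip_width: 0.0388
grip_force: 2.4
```

Converted, 1 mm / 750 = 0.0013, 0.5 mm / 750 = 0.0007.

>>> arm_command([
  [[0, 0, 0.0007, 0, 0, 0, 0.18], [0, 0, 0.0013, 0, 0, 0, 0.18], [0, 0, 0.0013, 0, 0, 0, 0.18]],
])

```text
time_s: 25.35
ee_pos: [0.5186, 0.2627, 0.0908]
eef_rot: [-3.141, -0.001, -0.244]
force: [1.0, -1.3, 3.7]
grip_width: 0.0385
grip_force: 2.4
```

The bar sits on the posts. Opening slowly, then withdrawing upward.

Converted, -0.6 mm / 750 = -0.0008.

>>> arm_command([
  [[0, 0, -0.0008, 0, 0, 0, 0.1], [0, 0, -0.0008, 0, 0, 0, 0], [0, 0, -0.0008, 0, 0, 0, -0.2], [0, 0, -0.0008, 0, 0, 0, -0.5], [0, 0, -0.0008, 0, 0, 0, -1], [0, 0, -0.0008, 0, 0, 0, -1], [0, 0, -0.0008, 0, 0, 0, -1], [0, 0, -0.0008, 0, 0, 0, -1], [0, 0, -0.0008, 0, 0, 0, -1]],
])

```text
time_s: 26.25
ee_pos: [0.5184, 0.2627, 0.0912]
eef_rot: [-3.142, -0.0, -0.244]
force: [-0.3, -0.1, 0.0]
grip_width: 0.0937
grip_force: 0.0
```

Converted, -180 mm / 750 = -0.24, -150 mm / 750 = -0.2.

>>> arm_command([
  [[0, 0, -0.02, 0, 0, 0, -1], [0, 0, -0.0533, 0, 0, 0, -1], [0, 0, -0.0933, 0, 0, 0, -1], [0, 0, -0.1467, 0, 0, 0, -1], [0, 0, -0.2, 0, 0, 0, -1], [0, 0, -0.24, 0, 0, 0, -1], [0, 0, -0.24, 0, 0, 0, -1], [0, 0, -0.24, 0, 0, 0, -1]],
])

```text
time_s: 27.05
ee_pos: [0.5184, 0.2627, 0.271]
eef_rot: [-3.141, -0.0, -0.244]
force: [-0.1, -0.5, -0.9]
grip_width: 0.094
grip_force: 0.0
```

Converted, 310 mm / 750 = 0.4133, 280 mm / 750 = 0.3733.

>>> arm_command([
  [[-0.04, 0.0533, 0, 0, 0, 0, -1], [-0.08, 0.1067, 0, 0, 0, 0, -1], [-0.12, 0.16, 0, 0, 0, 0, -1], [-0.1333, 0.2133, 0, 0, 0, 0, -1], [-0.1333, 0.2667, 0, 0, 0, 0, -1], [-0.1333, 0.32, 0, 0, 0, 0, -1], [-0.1333, 0.3733, 0, 0, 0, 0, -1], [-0.1333, 0.4133, 0, 0, 0, 0, -1], [-0.1333, 0.4133, 0, 0, 0, 0, -1], [-0.1333, 0.4133, 0, 0, 0, 0, -1]],
])

```text
time_s: 28.05
ee_pos: [0.3461, -0.014, 0.2703]
eef_rot: [-3.142, 0.002, -0.246]
force: [0.4, -0.8, 0.1]
grip_width: 0.0941
grip_force: 0.0
```

Run:
```python
from fit import *
from go import go
go(.4,0,.27)
p,d=mdepth('top',5); np.savez('top.npz',p=p.astype(np.uint8),d=d); _,W,_=cloud('top'); z=W[...,2]
def rect(m,lab):
    P=W[m]; 
    if len(P)<5: return print(lab,len(P))
    r=cv2.minAreaRect((P[:,:2]*1000).astype(np.float32)); print(lab,len(P),P.mean(0).round(4),np.round(r[0],1),np.round(r[1],1),round(r[2],1),'z',np.percentile(P[:,2],[10,50,90]).round(4))
b=(abs(W[...,0]-.519)<.06)&(abs(W[...,1]-.262)<.06)
rect(b&(z>.14)&(z<.165),'bar'); 
rect((np.hypot(W[...,0]-.511,W[...,1]-.034)<.02)&(z>.05),'head')
s,ds=mdepth('side',3); np.savez('side.npz',p=s.astype(np.uint8),d=ds); _,W,_=cloud('side'); z=W[...,2]
rect((np.hypot(W[...,0]-.511,W[...,1]-.034)<.02)&(z>.057)&(z<.07),'head side')
cv2.imwrite('pics/end.png',s.astype(np.uint8))
```

```text
t 28.05 pos [346.1 -14.  270.3] rot [-3.1416e+00  1.5000e-03 -2.4590e-01] F [ 0.35 -0.84  0.05] w 94.13 gf 0.0
shift mm [ 48.9 -26.7   0.3] turn [-0.      0.0015 -0.0019]
bar 314 [0.5181 0.2617 0.145 ] [518.7 262.3] [26.2 79.4] 75.8 z [0.1422 0.1436 0.1498]
head 52 [0.5104 0.0344 0.0604] [510.7  34.6] [17.3 17.4] 89.7 z [0.0591 0.0606 0.0616]
head side 49 [0.5085 0.0336 0.0597] [508.8  33. ] [18.3 19.3] 66.3 z [0.0586 0.0598 0.0609]
```

View pics/end.png

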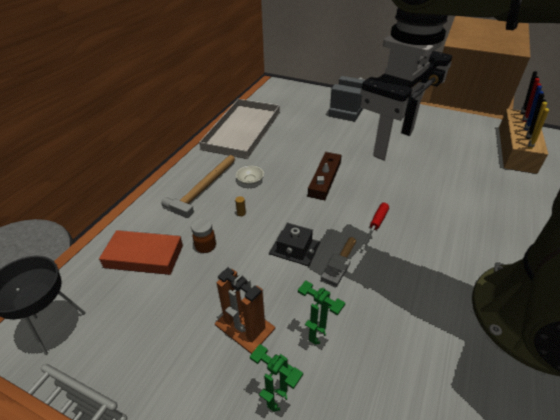

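The end view shows the die seated in the holder (294,231), the tongs back upright on the rest (240,285), and everything else in place.

```bash
python3 -c "
from station import ctrl
print(ctrl.hand_in())"
```

```text
the job is handed in; nothing more can be done
None
```

I handed the job in with the flat round die about 20 mm deep in the holder's bore, bedded at about 14 N net for 0.8 s, and the tongs back upright on their rest. The catches cannot be seen directly, so the snap is inferred from that depth and the hard stop, and the hand-in returned no verdict.

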